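# Seat the feeler blade in the sprung gap

### The job

Check the gap of the brass-jawed fixture: take the blue feeler blade straight up out of its rack and slide it down, upright, square and centred, between the two sprung jaws. Feel the light drag of the jaws and keep on gently until it comes to a firm stop on the bottom of the gap, without ramming it; then let go and leave it standing there. Leave the red and yellow blades in the rack.

Things in the scene. Friction and masses are not known exactly. Their poses are not given: they have to be found in the camera images.
- blue_blade: Feeler blade with blue plastic grip, hanging upright in the rack, about 120 g. Origin: centre of the blade's lower end, z up. Steel blade 10 mm thick (own x), 36 mm wide (y), 64 mm long (z); collar 26 x 46 mm (x, y) from z = 64 to 70 mm; blue grip 16 x 30 mm (x, y) from z = 70 to 110 mm. Pinch the grip across x.
- red_blade: Bystander: as the blue blade, but 7 mm thick and with a red grip. The rack's light grey top, 75 mm above the bench, carries the collars; it is 60 mm wide (blades' x) and 206 mm long (y). The blades hang 62 mm apart in a row along y, in any order, in slots 14 x 40 mm, lower ends 11 mm above the bench. Rack and blades share one heading.
- yellow_blade: Bystander: as the blue blade, but 4 mm thick and with a yellow grip; it hangs in the same rack.
- gap_fixture: Fixed: base 132 x 80 x 20 mm (own x, y, z), grey end blocks to z = 66 mm, two brass jaws 52 mm long in y. Origin: base underside, below the gap's middle. Gap: slot along y, 6 mm wide (x), rigid floor at z = 20 mm; mouth 22 mm wide at z = 75, narrowing to 6 at z = 55 mm. Each jaw yields 9 mm in x (3 N + 200 N/m); drag felt 4 to 9 N. Blade's x goes along the fixture's x, either way round.
Not all that is in view belongs to the job. There is more than one size of the blue_blade; the job needs the middle-sized.

How it is judged (in metres and radians):
On the way:
1. the blue blade, held by the fingers, is partly down in the gap and the jaws drag on it (contact force between the fingers and blue_blade above 1 N and contact force between blue_blade and gap_fixture above 1 N and z of blue_blade in the frame of gap_fixture between 0.028 and 0.058 m and x of blue_blade in the frame of gap_fixture between -0.012 and 0.012 m and y of blue_blade in the frame of gap_fixture between -0.02 and 0.02 m), for 0.1 s.
At the end, for the whole second after the job is handed in: The blue blade stands released and at rest in the gap, its lower end on the floor of the gap (within 4 mm), within 15 mm of the middle along the gap and 12 mm across it, upright within about 10 degrees and square to the jaws within about 11 degrees (z of blue_blade in the frame of gap_fixture between 0.015 and 0.024 m and x of blue_blade in the frame of gap_fixture between -0.012 and 0.012 m and y of blue_blade in the frame of gap_fixture between -0.015 and 0.015 m and angle between blue_blade's own z axis and vertical below 0.17 rad and angle between the x axis of blue_blade and the x axis of gap_fixture, either way round below 0.2 rad and linear speed of blue_blade below 0.02 m/s and contact force between blue_blade and gap_fixture above 0.5 N); the robot touches nothing.
It fails at once if the blade is rammed: more than 90 N between the blue blade and the fixture (contact force between blue_blade and gap_fixture above 90 N).
It fails at once if the red or the yellow blade is moved more than 20 mm (distance of any of red_blade, yellow_blade from where it was at the start of the episode above 0.02 m).
It also fails if it takes over 42 s, if anything falls off the work surface, if the arm or the gripper's body presses on something with over 40 N, if the wrist force passes 120 N, or if a joint passes its speed limit or range.

### The arm

A 6-joint arm with a two-finger parallel gripper is mounted at the origin on a cart in front of the work surface, level with it; the furniture and walls round the work are solid. World frame = base frame: x ahead of the robot, y to its left, z up, the work surface at z = 0. Lengths are in mm, angles in rad, forces in N, time in s.
With the tool pointing down it reaches from about 350 to 875 mm from the base axis. Payload 4.2 kg.
Tool frame: the origin (TCP) lies at the very end of the fingers, on their centre line; the grasp point (between the pads) lies 19 mm behind it; z points along the fingers, y is the direction in which the jaws open and shut (so a half turn about z gives the same grasp; the last joint's range is limited). The gripper opens to 85 mm and grips with 20 to 120 N. Pads are 22 mm wide; open, the fingers measure 114 mm over their backs; the gripper's body (76 mm by 85 mm) begins 54 mm behind the grasp point. The pads swing forward as they close: fully open they stand 13 mm farther back than shut.
Start: joints at [-0.853, 0.385, 0.008, 0, -1.194, -0.259], TCP at [276.807, -560.337, 231.312] pointing down, gripper open.
Joint ranges: [-3.14, 3.14], [-1.21, 2.06], [-1.07, 1.41], [-3.16, 2.05], [-2.99, -0.16], [-3.1, 3.1]. Speed limits (rad/s): [2.79, 2.79, 3.14, 3.14, 3.14, 3.14].

### API

Orientations are given as a unit quaternion [x, y, z, w].
In Python, from bench import telemetry, eyes, arm gives the robot as it stands. The module is installed in compiled form; this text tells all that it offers.
- The arm moves only by the tool move_arm, never from a script. Its argument "deltas" is text: rows parted by semicolons, each of 6 numbers parted by spaces: the shift along the tool's x, y, z in cm, then the turn, a rotation vector about the tool's x, y, z in rad. A call has 1 to 12 rows; each row shifts and turns the commanded pose from where the row before left it, along the tool's axes as they then stand; what a row does not reach is not made up. A row lasts 1/8 s, in which the tool goes at most 62.5 mm and 10.7 degrees, less where a joint would pass 70% of its speed; a pose out of reach is approached as far as the arm can. A call is refused whole if a number of a shift passes 6.25 or a number of a turn 0.188, either way. A call with a gripper value outside its range is refused whole. "grip" is the finger opening in cm, from 0 to 8.54, set as the call begins (left out, the last holds). The fingers move at their own pace and stop on an object; the grip force is fixed at half the most. Time passes only in rows, so rows that do not move let the fingers close. It gives the time, the measured TCP pose, the force and the opening at its end, in the units of the state.
- telemetry.read_state(): the state, without advancing time (a new reading comes with each control period).
- eyes.get_image(name): name is "side" or "top"; returns a dict with "pixels" (420x560x3 uint8, blue, green, red), "range_z" (420x560 float32, mm along the optical axis (not along the pixel's ray), 0 where there is no reading), "fx", "fy", "cx", "cy" (pixels), "origin" and "orientation" of the camera in the world. Camera axes: x right, y up, looking along -z (the intrinsics and any distortion apply to the point x, -y, -z); pixel columns grow to the right and rows downward; lengths in mm; the calibration is good to about 2 mm. A picture is of the moment at which its call begins.
- arm.job_done(): hands the job in, once; it reports no verdict.
Trained networks look in a picture, given as the dict that the camera call returned (one of the last four; its "shot" number tells which), for a name from the list of things; names that differ only in an ending like _2 or _b are one class to them, and where a whole thing is asked for, a point or a joint stands for the part that bears it (a point fixed in the world has none). Each returns a list of dicts, best first, with "p" (0 to 1); they miss things now and then, are a little off and sometimes report something else, mostly with a low value. They report only what shows in the picture. A call takes as long as a camera call. They do not tell look-alikes from the thing itself.
- eyes.boxes_of(picture, name): "point" ([x, y, z] in mm, in world coordinates, good to about 4 mm: the middle of the surface that is visible of it).
The state is a dict: "clock": time; "joints": joint angles; "joint_vel": joint speeds; "joint_efforts": joint torques, N m; "position": TCP position; "ee_rot": TCP orientation; "contact_force": force on the tool from outside, world axes, zero at the start; "wrist_torque": the same for the moment, N m; "gripper_width": finger opening in mm.
Only numpy, scipy, OpenCV 4.12 (cv2) and the standard library are available. Lean on these libraries where they do the work, as an engineer would, in place of code of your own. Each camera call takes 0.05 s, during which the arm holds its last target.

## Working session

There is one attempt and no reset: what is moved stays moved. The work goes in short steps, Python scripts to look and compute and a tool call to move; the robot and the scene stay as the last step left them, time stands still between calls to the robot, and variables do not carry over. Pictures are saved under pics/ and viewed, and the job is handed in when it is done.

Besides the shell and the picture viewer there is one more tool, called after "Call:" in YAML: its name, and indented under it one key for each argument. move_arm: Moves the arm, as the interface text tells. Its arguments: {"type":"object","properties":{"deltas":{"type":"string"},"grip":{"type":"number"}},"required":["deltas"]}

```bash
mkdir -p pics; cat > h.py <<'E'
import numpy as np,cv2,pickle
from scipy.spatial.transform import Rotation as R
def world(p):
    h,w=p["range_z"].shape
    u,v=np.meshgrid(np.arange(w),np.arange(h))
    z=p["range_z"].astype(float)
    P=np.stack([(u-p["cx"])/p["fx"]*z,-(v-p["cy"])/p["fy"]*z,-z],-1)
    W=P@R.from_quat(p["orientation"]).as_matrix().T+np.array(p["origin"])
    W[z==0]=np.nan
    return W
E
python3 - <<'E'
from bench import telemetry,eyes,arm
from h import *
print(telemetry.read_state())
for n in("top","side"):
    p=eyes.get_image(n); cv2.imwrite(f"pics/{n}0.png",p["pixels"]); pickle.dump(p,open(n+"0.pkl","wb"))
    print(n,{k:v for k,v in p.items() if k not in("pixels","range_z")})
    for k in("blue_blade","red_blade","yellow_blade","gap_fixture"):
        print(k,[(np.round(d["point"]).tolist(),round(d["p"],2)) for d in eyes.boxes_of(p,k)])
E
```

```text
{'clock': 0.0, 'joints': array([-8.53386943e-01,  3.85537241e-01,  6.59385876e-03, -4.89820193e-04,
       -1.19399928e+00, -2.58590830e-01]), 'joint_vel': array([-0.00088554,  0.00110418, -0.00145554, -0.00029775,  0.00050648,
       -0.00084021]), 'joint_efforts': array([ 3.51107228e-04, -3.92285979e+01,  1.88404495e+01,  4.18626890e+00,
       -4.67028294e-03, -2.12490488e-05]), 'position': array([ 276.54667541, -559.82046614,  230.22209984]), 'ee_rot': array([-2.27314189e-01,  9.73820854e-01,  1.05462648e-03, -3.02104198e-04]), 'contact_force': array([-0.1514082 , -0.00476466,  0.4191884 ]), 'wrist_torque': array([ 0.00648761, -0.00622527, -0.03552005]), 'gripper_width': 85.5516853547113}
top {'fx': 539.0903321010884, 'fy': 539.0903321010884, 'cx': 277.92440347792115, 'cy': 204.8032147306554, 'origin': array([426.6761861 ,  19.67205244, 976.10545727]), 'orientation': array([-0.06082912,  0.03372932,  0.71235406, -0.69836512]), 'shot': 1}
blue_blade [([670.0, 139.0, 121.0], 0.84), ([564.0, 137.0, 103.0], 0.82), ([459.0, 97.0, 51.0], 0.74)]
red_blade [([570.0, 79.0, 98.0], 0.6)]
yellow_blade [([558.0, 198.0, 99.0], 0.56)]
gap_fixture [([521.0, -162.0, 46.0], 0.95)]
side {'fx': 519.0679904441478, 'fy': 519.0679904441478, 'cx': 287.70822522183016, 'cy': 214.18509854269632, 'origin': array([388.28149634, 888.46770959, 399.80956641]), 'orientation': array([-0.06258243,  0.54994679,  0.82925137, -0.0773572 ]), 'shot': 2}
blue_blade [([458.0, 112.0, 44.0], 0.92), ([560.0, 150.0, 110.0], 0.79), ([678.0, 156.0, 87.0], 0.74)]
red_blade [([570.0, 96.0, 114.0], 0.65)]
yellow_blade [([557.0, 215.0, 92.0], 0.79)]
gap_fixture [([524.0, -150.0, 30.0], 0.98)]
```

View pics/top0.png

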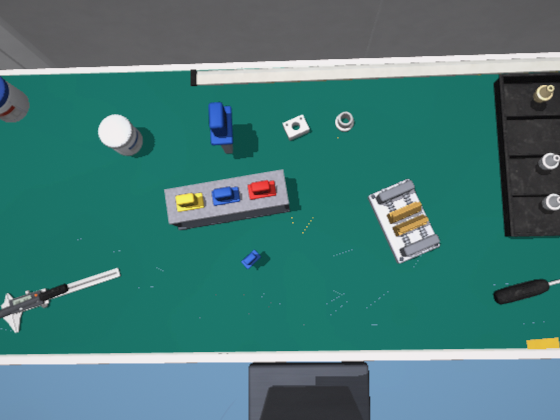

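View pics/side0.png

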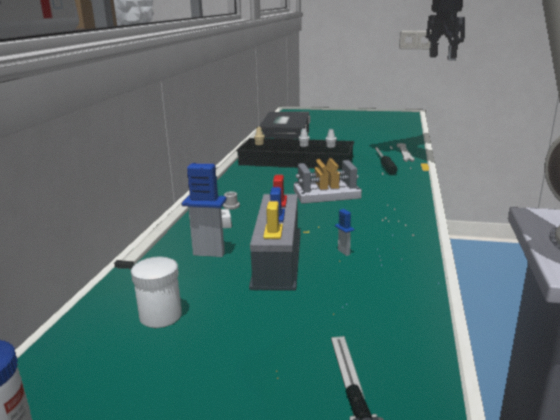

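```bash
cat > m.py <<'E'
from h import *
def rect(P):
    (c,s,a)=cv2.minAreaRect(P[:,:2].astype(np.float32)); return np.round(c,1),np.round(s,1),round(a,1)
for n in("top","side"):
    p=pickle.load(open(n+"0.pkl","rb")); W=world(p); hsv=cv2.cvtColor(p["pixels"],cv2.COLOR_BGR2HSV)
    H,S,V=[hsv[...,i].astype(int) for i in range(3)]
    def roi(x0,x1,y0,y1,z0,z1):
        return (W[...,0]>x0)&(W[...,0]<x1)&(W[...,1]>y0)&(W[...,1]<y1)&(W[...,2]>z0)&(W[...,2]<z1)
    print(n)
    r=roi(500,620,20,260,68,84)&(S<60)
    print("racktop",r.sum(),rect(W[r]),np.nanmedian(W[r][:,2]))
    for nm,c in(("blue",(H>100)&(H<130)),("red",(H<8)|(H>172)),("yel",(H>18)&(H<35))):
        r=roi(520,610,20,260,112,130)&c&(S>120)
        if r.sum()>4: print(nm,r.sum(),W[r].mean(0).round(1),rect(W[r]))
        r=roi(520,610,20,260,76,90)&c&(S>120)
        if r.sum()>4: print(nm,"collar",r.sum(),W[r].mean(0).round(1),rect(W[r]))
    r=roi(430,620,-240,-80,10,27)
    print("base",r.sum(),rect(W[r]),np.median(W[r][:,2]))
    r=roi(430,620,-240,-80,57,90)
    print("fix high all",rect(W[r]))
    r0=roi(430,620,-240,-80,57,72)&(S<60)
    print("ends",rect(W[r0]),np.median(W[r0][:,2]))
    r=roi(430,620,-240,-80,66,90)&(S>100)
    print("jaws",r.sum(),W[r].mean(0).round(1),rect(W[r]),W[r][:,2].max())
    r=roi(430,620,-240,-80,0,90)&(S>100)&(H>8)&(H<30)
    m=r.astype(np.uint8); k,l,st,ce=cv2.connectedComponentsWithStats(m)
    for i in range(1,k):
        if st[i,4]>20:
            q=W[l==i]; q=q[q[:,2]>68]
            if len(q)>5: print(" jaw",len(q),q.mean(0).round(1),rect(q))
    m=r0.astype(np.uint8); k,l,st,ce=cv2.connectedComponentsWithStats(m)
    for i in range(1,k):
        if st[i,4]>20: q=W[l==i]; print(" end",len(q),q.mean(0).round(1),rect(q))
p=pickle.load(open("top0.pkl","rb"))["pixels"]
cv2.imwrite("pics/fx.png",cv2.resize(p[170:270,360:450],None,fx=6,fy=6))
cv2.imwrite("pics/rk.png",cv2.resize(p[160:240,150:300],None,fx=5,fy=5))
E
python3 m.py
```

```text
top
racktop 2842 (array([565.5, 142.7]), array([ 60.4, 206.1]), 8.2) 74.91604591188218
blue 176 [564.5 141.7 120. ] (array([565. , 142.2]), array([14.6, 29.9]), 7.9)
blue collar 181 [561.7 137.   81. ] (array([565. , 141.6]), array([24.4, 45. ]), 8.2)
red 178 [573.6  80.6 120.2] (array([573.9,  80.8]), array([15. , 29.9]), 9.9)
red collar 200 [570.5  78.2  80.9] (array([574. ,  80.3]), array([24.6, 45.4]), 9.5)
yel 173 [555.7 202.3 120. ] (array([556.1, 202.7]), array([14.8, 29. ]), 7.9)
yel collar 180 [552.5 196.3  80.8] (array([555.4, 202.5]), array([24.6, 44.7]), 11.9)
base 1538 (array([ 524.3, -165.9]), array([132.1,  80.8]), 21.9) 19.705128670406964
fix high all (array([ 524.1, -165.7]), array([116. ,  61.6]), 21.8)
ends (array([ 524.1, -165.7]), array([116. ,  61.6]), 21.8) 65.35619598942918
jaws 399 [ 523.8 -165.2   72.3] (array([ 524.2, -165.9]), array([35.9, 52.2]), 22.0) 77.8292856448669
 jaw 181 [ 536.  -160.5   72.8] (array([ 535.9, -160.8]), array([10.5, 51.5]), 22.0)
 jaw 186 [ 511.7 -169.9   72.7] (array([ 512.6, -170.6]), array([10.7, 52.1]), 22.0)
 end 347 [ 569.9 -1
[... 614 characters left out ...]
), array([14.4, 28.7]), 11.7)
yel collar 199 [551.7 216.5  81.5] (array([554.2, 207.7]), array([25.1, 43.1]), 12.0)
base 733 (array([ 521.3, -160.6]), array([132.8,  83.4]), 20.6) 18.81070515206426
fix high all (array([ 522.3, -164.4]), array([116.7,  64.4]), 22.3)
ends (array([ 522.3, -164.4]), array([116.7,  64.4]), 22.3) 63.98690544772899
jaws 112 [ 520.8 -160.1   70.8] (array([ 523.1, -165.2]), array([35.8, 58.3]), 21.3) 74.93974675122706
 jaw 90 [ 520.8 -160.6   71.7] (array([ 523.1, -165.2]), array([35.8, 58.3]), 21.3)
 end 109 [ 475.  -175.    62.8] (array([ 475.5, -181.1]), array([17.5, 59.6]), 22.3)
 end 105 [ 567.3 -138.    63.2] (array([ 569. , -145.1]), array([15.7, 64.4]), 23.4)
```

```bash
sleep 1
```

```text
(no output)
```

View pics/fx.png

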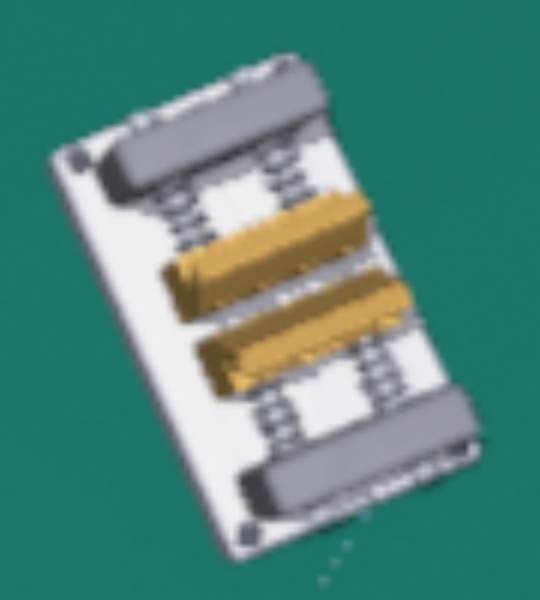

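View pics/rk.png

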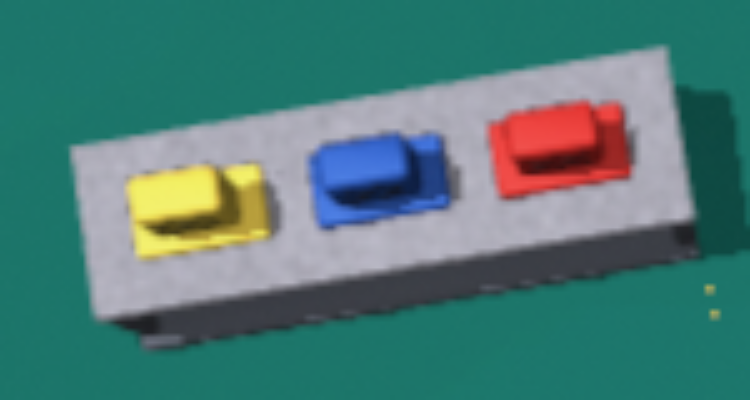

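```bash
cat > plan.py <<'E'
import sys
from h import *
from bench import telemetry
def plan(target,yaw_deg,n,nr=None):
    "rows to bring TCP to target (mm), tool y heading yaw (deg), tool z down"
    s=telemetry.read_state(); M=R.from_quat(s["ee_rot"])
    x=np.array([np.cos(np.radians(yaw_deg-90+180)),np.sin(np.radians(yaw_deg-90+180)),0])
    y=np.array([np.cos(np.radians(yaw_deg)),np.sin(np.radians(yaw_deg)),0])
    z=np.array([0,0,-1.]); x=np.cross(y,z)
    T=R.from_matrix(np.stack([x,y,z],1))
    rv=(M.inv()*T).as_rotvec()
    d=np.array(target)-s["position"]
    print("clock",s["clock"],"pos",s["position"].round(1),"F",s["contact_force"].round(1),"w",round(s["gripper_width"],1))
    print("world d",d.round(1),"rotvec",rv.round(4))
    out=[]
    for i in range(n):
        c=R.from_rotvec(rv*i/n); f=(M*c).inv().apply(d/n)/10
        out.append(" ".join(f"{v:.2f}" for v in f)+" "+" ".join(f"{v:.3f}" for v in rv/n))
    print("; ".join(out))
if __name__=="__main__":
    a=list(map(float,sys.argv[1:])); plan(a[:3],a[3],int(a[4]))
E
python3 plan.py 564.4 142.6 200 188.2 24
```

```text
clock 0.5 pos [ 276.8 -560.3  231.3] F [0.2 0.2 0.5] w 85.8
world d [287.6 702.9 -31.3] rotvec [ 1.0000e-04  1.0000e-04 -1.2552e+00]
-2.37 2.10 0.13 0.000 0.000 -0.052; -2.48 1.97 0.13 0.000 0.000 -0.052; -2.58 1.84 0.13 0.000 0.000 -0.052; -2.67 1.70 0.13 0.000 0.000 -0.052; -2.75 1.56 0.13 0.000 0.000 -0.052; -2.83 1.41 0.13 0.000 0.000 -0.052; -2.90 1.26 0.13 0.000 0.000 -0.052; -2.96 1.11 0.13 0.000 0.000 -0.052; -3.02 0.95 0.13 0.000 0.000 -0.052; -3.06 0.79 0.13 0.000 0.000 -0.052; -3.10 0.63 0.13 0.000 0.000 -0.052; -3.13 0.47 0.13 0.000 0.000 -0.052; -3.15 0.30 0.13 0.000 0.000 -0.052; -3.16 0.14 0.13 0.000 0.000 -0.052; -3.16 -0.03 0.13 0.000 0.000 -0.052; -3.16 -0.19 0.13 0.000 0.000 -0.052; -3.14 -0.36 0.13 0.000 0.000 -0.052; -3.12 -0.52 0.13 0.000 0.000 -0.052; -3.09 -0.68 0.13 0.000 0.000 -0.052; -3.05 -0.84 0.13 0.000 0.000 -0.052; -3.00 -1.00 0.13 0.000 0.000 -0.052; -2.95 -1.16 0.13 0.000 0.000 -0.052; -2.88 -1.31 0.13 0.000 0.000 -0.052; -2.81 -1.46 0.13 0.000 0.000 -0.052
```

Call:
move_arm:
  deltas: "-2.37 2.10 0.13 0 0 -0.052; -2.48 1.97 0.13 0 0 -0.052; -2.58 1.84 0.13 0 0 -0.052; -2.67 1.70 0.13 0 0 -0.052; -2.75 1.56 0.13 0 0 -0.052; -2.83 1.41 0.13 0 0 -0.052; -2.90 1.26 0.13 0 0 -0.052; -2.96 1.11 0.13 0 0 -0.052; -3.02 0.95 0.13 0 0 -0.052; -3.06 0.79 0.13 0 0 -0.052; -3.10 0.63 0.13 0 0 -0.052; -3.13 0.47 0.13 0 0 -0.052"

```text
clock: 2.0
position: [421.4, -208.1, 215.9]
ee_rot: [-0.516, 0.857, -0.0, 0.0]
contact_force: [0.1, 0.1, -0.2]
gripper_width: 85.2
```

Call:
move_arm:
  deltas: "-3.15 0.30 0.13 0 0 -0.052; -3.16 0.14 0.13 0 0 -0.052; -3.16 -0.03 0.13 0 0 -0.052; -3.16 -0.19 0.13 0 0 -0.052; -3.14 -0.36 0.13 0 0 -0.052; -3.12 -0.52 0.13 0 0 -0.052; -3.09 -0.68 0.13 0 0 -0.052; -3.05 -0.84 0.13 0 0 -0.052; -3.00 -1.00 0.13 0 0 -0.052; -2.95 -1.16 0.13 0 0 -0.052; -2.88 -1.31 0.13 0 0 -0.052; -2.81 -1.46 0.13 0 0 -0.052"

```text
clock: 3.5
position: [566.9, 142.6, 200.2]
ee_rot: [0.754, -0.657, 0.0, -0.0]
contact_force: [-0.1, 0.4, 0.2]
gripper_width: 85.2
```

Call:
move_arm:
  deltas: "0 0 0 0 0 0; 0 0 0 0 0 0"

```text
clock: 3.75
position: [566.2, 141.3, 200.0]
ee_rot: [0.753, -0.658, -0.0, 0.0]
contact_force: [0.0, -0.4, -0.1]
gripper_width: 85.5
```

```bash
python3 plan.py 564.4 142.6 87 188.2 8; python3 - <<'E'
from bench import eyes
from h import *
p=eyes.get_image("side"); cv2.imwrite("pics/s1.png",p["pixels"])
E
```

```text
clock 3.75 pos [566.2 141.3 200. ] F [ 0.  -0.4 -0.1] w 85.5
world d [  -1.8    1.3 -113. ] rotvec [ 0.0006 -0.0002 -0.0075]
-0.02 0.02 1.41 0.000 -0.000 -0.001; -0.02 0.02 1.41 0.000 -0.000 -0.001; -0.02 0.02 1.41 0.000 -0.000 -0.001; -0.02 0.02 1.41 0.000 -0.000 -0.001; -0.02 0.02 1.41 0.000 -0.000 -0.001; -0.02 0.02 1.41 0.000 -0.000 -0.001; -0.02 0.02 1.41 0.000 -0.000 -0.001; -0.02 0.02 1.41 0.000 -0.000 -0.001
```

View pics/s1.png

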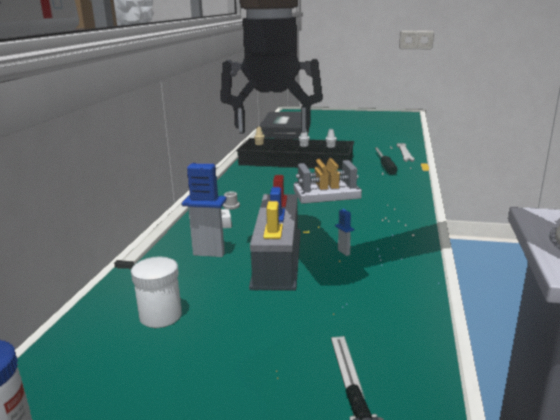

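```bash
python3 - <<'E'
from h import *
for n in("top","side"):
    W=world(pickle.load(open(n+"0.pkl","rb")))
    r=(W[...,0]>600)&(W[...,0]<740)&(W[...,1]>80)&(W[...,1]<220)&(W[...,2]>30)
    q=W[r]; print(n,len(q),np.percentile(q,[0,2,98,100],axis=0).round(0))
E
```

```text
top 1014 [[600.  81.  31.]
 [602.  96.  44.]
 [712. 163. 160.]
 [716. 165. 162.]]
side 2458 [[600.  80.  30.]
 [652. 141.  33.]
 [707. 167. 158.]
 [715. 170. 159.]]
```

Call:
move_arm:
  deltas: "-0.02 0.02 1.41 0 0 -0.001; -0.02 0.02 1.41 0 0 -0.001; -0.02 0.02 1.41 0 0 -0.001; -0.02 0.02 1.41 0 0 -0.001; -0.02 0.02 1.41 0 0 -0.001; -0.02 0.02 1.41 0 0 -0.001; -0.02 0.02 1.41 0 0 -0.001; -0.02 0.02 1.41 0 0 -0.001; 0 0 0 0 0 0; 0 0 0 0 0 0"

```text
clock: 5.05
position: [565.2, 143.1, 87.6]
ee_rot: [0.756, -0.654, 0.0, -0.0]
contact_force: [0.1, -0.2, -0.3]
gripper_width: 85.1
```

```bash
python3 plan.py 564.4 142.6 87 188.2 1; python3 - <<'E'
from bench import eyes
from h import *
p=eyes.get_image("side"); cv2.imwrite("pics/s2.png",cv2.resize(p["pixels"][60:320,140:420],None,fx=2,fy=2))
p=eyes.get_image("top"); cv2.imwrite("pics/t2.png",cv2.resize(p["pixels"][100:270,130:330],None,fx=3,fy=3))
E
```

```text
clock 5.05 pos [565.2 143.1  87.6] F [ 0.1 -0.2 -0.3] w 85.1
world d [-0.8 -0.5 -0.6] rotvec [-0.0008  0.0001  0.0011]
0.03 0.08 0.06 -0.001 0.000 0.001
```

View pics/s2.png

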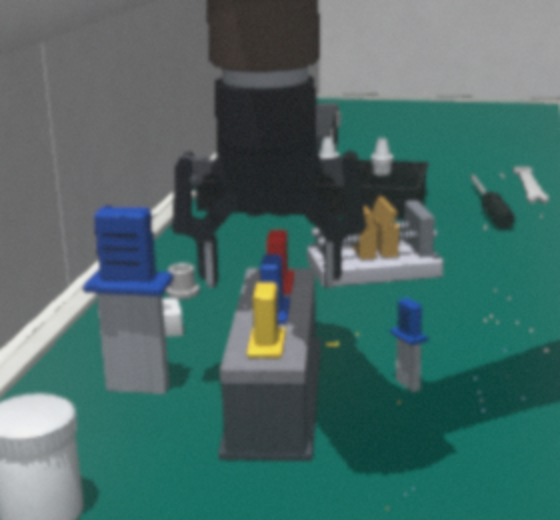

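View pics/t2.png

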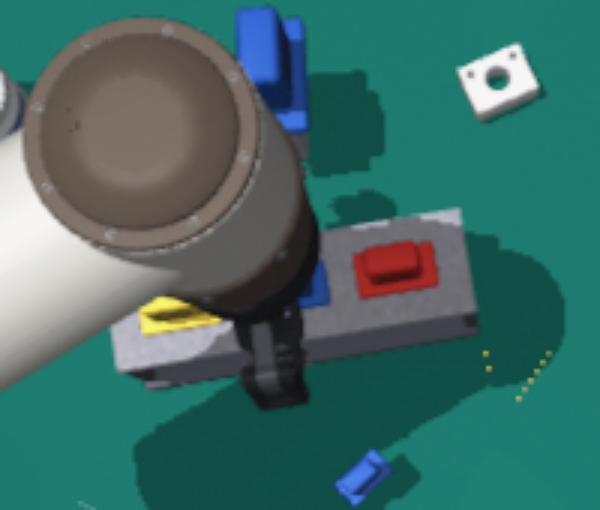

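The fingers straddle the blue grip (in the side crop, the pads are at about (208,260) and (333,260), and the grip at (270,275)). Closing.

Call:
move_arm:
  deltas: "0.03 0.08 0.06 0 0 0; 0 0 0 0 0 0; 0 0 0 0 0 0; 0 0 0 0 0 0; 0 0 0 0 0 0; 0 0 0 0 0 0; 0 0 0 0 0 0; 0 0 0 0 0 0"
  grip: 0.5

```text
clock: 6.15
position: [564.2, 142.6, 86.9]
ee_rot: [0.756, -0.654, 0.0, -0.0]
contact_force: [-0.3, 0.2, 2.0]
gripper_width: 15.5
```

Gripped at 15.5 mm, which matches the 16 mm grip. Lifting straight up by 100 mm.

Call:
move_arm:
  deltas: "0 0 -0.5 0 0 0; 0 0 -1 0 0 0; 0 0 -1 0 0 0; 0 0 -1 0 0 0; 0 0 -1 0 0 0; 0 0 -1 0 0 0; 0 0 -1 0 0 0; 0 0 -1 0 0 0; 0 0 -1 0 0 0; 0 0 -1 0 0 0; 0 0 -0.5 0 0 0; 0 0 0 0 0 0"

```text
clock: 7.65
position: [564.1, 142.6, 187.1]
ee_rot: [0.756, -0.654, 0.0, -0.0]
contact_force: [-0.1, -0.1, -1.3]
gripper_width: 15.5
```

```bash
python3 plan.py 523.6 -165.6 189 202 14; python3 - <<'E'
from bench import eyes
from h import *
p=eyes.get_image("side"); cv2.imwrite("pics/s3.png",cv2.resize(p["pixels"][60:320,140:420],None,fx=2,fy=2))
E
```

```text
clock 7.65 pos [564.1 142.6 187.1] F [-0.1 -0.1 -1.3] w 15.5
world d [ -40.5 -308.2    1.9] rotvec [-6.0e-04  2.0e-04 -2.4e-01]
2.14 0.60 -0.01 -0.000 0.000 -0.017; 2.13 0.64 -0.01 -0.000 0.000 -0.017; 2.12 0.68 -0.01 -0.000 0.000 -0.017; 2.10 0.71 -0.01 -0.000 0.000 -0.017; 2.09 0.75 -0.01 -0.000 0.000 -0.017; 2.08 0.78 -0.01 -0.000 0.000 -0.017; 2.06 0.82 -0.01 -0.000 0.000 -0.017; 2.05 0.85 -0.01 -0.000 0.000 -0.017; 2.03 0.89 -0.01 -0.000 0.000 -0.017; 2.02 0.92 -0.01 -0.000 0.000 -0.017; 2.00 0.96 -0.01 -0.000 0.000 -0.017; 1.99 0.99 -0.01 -0.000 0.000 -0.017; 1.97 1.03 -0.01 -0.000 0.000 -0.017; 1.95 1.06 -0.01 -0.000 0.000 -0.017
```

View pics/s3.png

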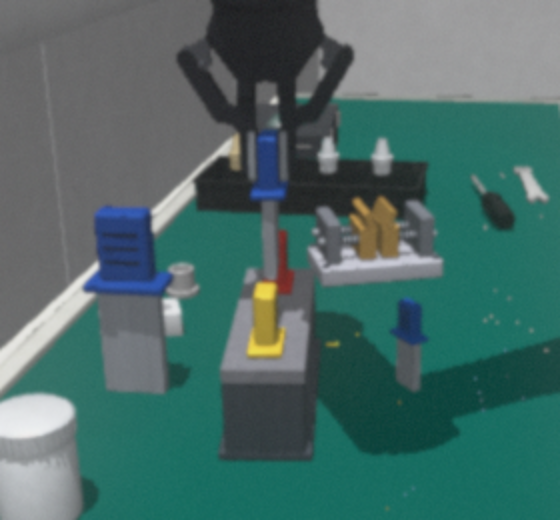

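The blue blade hangs upright in the fingers, out of the rack. Its lower end is at z≈111, and the red grip's top is at 121 on my path, so I raise it 40 mm more before traversing.

Call:
move_arm:
  deltas: "0 0 -1 0 0 0; 0 0 -1 0 0 0; 0 0 -1 0 0 0; 0 0 -1 0 0 0; 0 0 0 0 0 0"

```text
clock: 8.32
position: [564.5, 142.7, 228.0]
ee_rot: [0.756, -0.654, 0.0, -0.001]
contact_force: [0.2, 0.5, -1.5]
gripper_width: 15.2
```

Call:
move_arm:
  deltas: "2.14 0.60 0 0 0 -0.017; 2.13 0.64 0 0 0 -0.017; 2.12 0.68 0 0 0 -0.017; 2.10 0.71 0 0 0 -0.017; 2.09 0.75 0 0 0 -0.017; 2.08 0.78 0 0 0 -0.017; 2.06 0.82 0 0 0 -0.017; 2.05 0.85 0 0 0 -0.017; 2.03 0.89 0 0 0 -0.017; 2.02 0.92 0 0 0 -0.017; 2.00 0.96 0 0 0 -0.017; 1.99 0.99 0 0 0 -0.017"

```text
clock: 9.82
position: [528.7, -122.3, 226.3]
ee_rot: [0.819, -0.574, -0.0, 0.0]
contact_force: [-0.4, 0.9, -1.1]
gripper_width: 15.3
```

Call:
move_arm:
  deltas: "1.97 1.03 0 0 0 -0.017; 1.95 1.06 0 0 0 -0.017; 0 0 0 0 0 0; 0 0 0 0 0 0; 0 0 0 0 0 0"

```text
clock: 10.45
position: [523.3, -165.1, 226.6]
ee_rot: [0.829, -0.56, -0.0, -0.0]
contact_force: [-0.5, -0.2, -0.3]
gripper_width: 15.0
```

```bash
python3 plan.py 523.6 -165.6 165 202 5; python3 - <<'E'
from bench import eyes
from h import *
p=eyes.get_image("side"); cv2.imwrite("pics/s4.png",cv2.resize(p["pixels"][40:220,230:430],None,fx=3,fy=3)); pickle.dump(p,open("side4.pkl","wb"))
p=eyes.get_image("top"); cv2.imwrite("pics/t4.png",cv2.resize(p["pixels"][130:300,300:500],None,fx=3,fy=3)); pickle.dump(p,open("top4.pkl","wb"))
E
```

```text
clock 10.45 pos [ 523.3 -165.1  226.6] F [-0.5 -0.2 -0.3] w 15.0
world d [  0.3  -0.5 -61.6] rotvec [ 0.      0.0002 -0.0013]
0.01 -0.00 1.23 0.000 0.000 -0.000; 0.01 -0.00 1.23 0.000 0.000 -0.000; 0.01 -0.00 1.23 0.000 0.000 -0.000; 0.01 -0.00 1.23 0.000 0.000 -0.000; 0.01 -0.00 1.23 0.000 0.000 -0.000
```

View pics/s4.png

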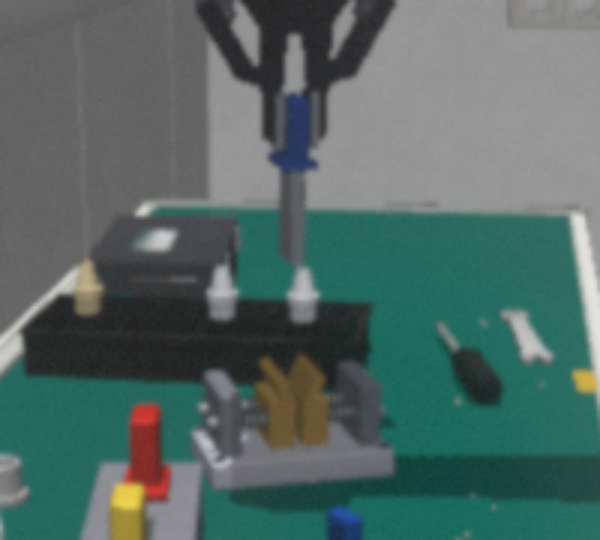

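View pics/t4.png

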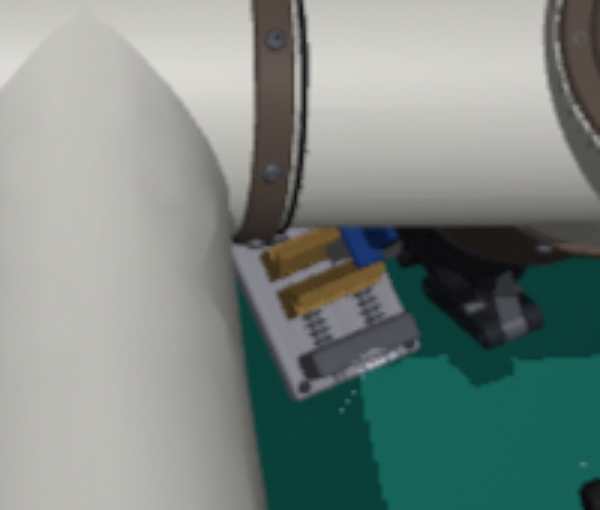

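```bash
python3 - <<'E'
from h import *
for n in("side","top"):
    p=pickle.load(open(n+"4.pkl","rb"));W=world(p)
    a=np.radians(22); L=(W-[523.5,-165.3,0])
    l=np.stack([L[...,0]*np.cos(a)+L[...,1]*np.sin(a),-L[...,0]*np.sin(a)+L[...,1]*np.cos(a),L[...,2]],-1)
    if n=="side":
      for z in range(146,260,6):
        r=(abs(l[...,0])<30)&(abs(l[...,1])<30)&(abs(l[...,2]-z-3)<3)
        q=l[r]
        if len(q)>3: print(z,len(q),q.min(0).round(1),q.max(0).round(1))
    else:
      r=(abs(l[...,0])<30)&(abs(l[...,1])<40)&(l[...,2]>130)&(l[...,2]<240)
      hsv=cv2.cvtColor(p["pixels"],cv2.COLOR_BGR2HSV); r&=(hsv[...,0]>100)&(hsv[...,0]<130)&(hsv[...,1]>120)
      q=l[r]; print(len(q), q.min(0).round(1),q.max(0).round(1))
E
```

```text
146 7 [ -3.7  -8.2 149.9] [  5.8  19.7 151.5]
152 24 [ -3.8 -11.7 152.5] [  5.5  23.6 157.5]
158 25 [ -5.8 -12.1 158.2] [  5.6  21.9 163.7]
164 27 [ -5.5 -10.2 164.2] [  5.8  21.  169.8]
170 26 [ -5.2 -14.1 170.2] [  5.6  21.1 176. ]
176 24 [ -4.8  -9.5 176.1] [  5.6  22.2 181.8]
182 30 [ -5.1 -12.8 182.1] [  5.6  23.  187.9]
188 27 [ -5.2 -10.6 188.1] [  5.5  22.5 193.9]
194 26 [ -4.2 -12.3 194.4] [  5.8  23.9 200. ]
200 28 [ -4.1  -9.7 200. ] [  5.8  21.3 205.9]
206 24 [ -4.2  -9.1 206.8] [  5.7  24.3 211.9]
212 30 [ -9.3 -14.2 213.2] [ 13.5  28.  217.9]
218 57 [-11.9 -18.5 218.1] [ 13.5  27.5 223.8]
224 40 [-14.2  -3.4 224.6] [ 14.1  19.1 229.9]
230 55 [-19.6  -2.9 230.2] [ 20.5  20.  235.9]
236 70 [-21.8   1.4 236. ] [ 21.   18.1 241.8]
242 67 [-21.    1.5 242.1] [ 21.1  18.7 247.8]
248 75 [-21.1   0.6 248.1] [ 21.1  18.7 254. ]
254 77 [-20.1 -13.4 254. ] [ 20.7  19.  260. ]
127 [-11.6   9.2 217.8] [  7.7  22.5 240. ]
```

Blade lower end at z≈150, upright, and centred to about 1–2 mm over the gap in the fixture frame. Descending to just above the mouth.

Call:
move_arm:
  deltas: "0.01 0 1.2 0 0 0; 0.01 0 1.2 0 0 0; 0.01 0 1.2 0 0 0; 0.01 0 1.2 0 0 0; 0 0 1.2 0 0 0; 0 0 0.6 0 0 0; 0 0 0 0 0 0; 0 0 0 0 0 0"

```text
clock: 11.55
position: [523.8, -166.1, 161.2]
ee_rot: [0.829, -0.56, 0.001, -0.0]
contact_force: [0.9, -0.1, -1.6]
gripper_width: 15.2
```

Call:
move_arm:
  deltas: "0 0 0.3 0 0 0; 0 0 0.3 0 0 0; 0 0 0.3 0 0 0; 0 0 0.3 0 0 0; 0 0 0.3 0 0 0; 0 0 0.3 0 0 0; 0 0 0 0 0 0"

```text
clock: 12.42
position: [523.2, -166.0, 142.4]
ee_rot: [0.828, -0.56, -0.0, 0.0]
contact_force: [0.5, 0.4, -0.2]
gripper_width: 15.6
```

Call:
move_arm:
  deltas: "0 0 0.2 0 0 0; 0 0 0.2 0 0 0; 0 0 0.2 0 0 0; 0 0 0.2 0 0 0; 0 0 0.2 0 0 0; 0 0 0 0 0 0"

```text
clock: 13.18
position: [523.6, -166.3, 133.6]
ee_rot: [0.829, -0.56, 0.001, 0.0]
contact_force: [-1.2, -0.3, 5.3]
gripper_width: 15.3
```

Call:
move_arm:
  deltas: "0 0 0.2 0 0 0; 0 0 0.2 0 0 0; 0 0 0.2 0 0 0; 0 0 0.2 0 0 0; 0 0 0 0 0 0"

```text
clock: 13.8
position: [523.5, -166.1, 124.4]
ee_rot: [0.829, -0.56, 0.0, -0.0]
contact_force: [-0.2, -1.7, 1.2]
gripper_width: 15.4
```

Call:
move_arm:
  deltas: "0 0 0.2 0 0 0; 0 0 0.2 0 0 0; 0 0 0.2 0 0 0; 0 0 0.2 0 0 0"

```text
clock: 14.3
position: [523.4, -166.0, 116.6]
ee_rot: [0.829, -0.56, 0.0, -0.0]
contact_force: [0.4, -0.3, 3.1]
gripper_width: 15.5
```

```bash
python3 - <<'E'
from bench import eyes
from h import *
p=eyes.get_image("side"); cv2.imwrite("pics/s5.png",cv2.resize(p["pixels"][90:220,270:400],None,fx=4,fy=4)); pickle.dump(p,open("side5.pkl","wb"))
W=world(p);a=np.radians(22); L=(W-[523.5,-165.3,0])
l=np.stack([L[...,0]*np.cos(a)+L[...,1]*np.sin(a),-L[...,0]*np.sin(a)+L[...,1]*np.cos(a),L[...,2]],-1)
for z in range(76,124,6):
    r=(abs(l[...,0])<18)&(abs(l[...,1])<30)&(abs(l[...,2]-z-3)<3)
    q=l[r]
    if len(q)>3: print(z,len(q),q.min(0).round(1),q.max(0).round(1))
E
```

```text
76 26 [ -4.5 -17.7  76.3] [ 5.4 20.8 81.8]
82 23 [ -4.2 -14.9  82.1] [ 5.4 19.6 88. ]
88 23 [ -4.1 -17.9  88.4] [ 5.8 20.7 93.2]
94 22 [ -4.2 -14.6  94.1] [  5.5  21.4 100. ]
100 15 [-11.1  -4.3 100.1] [ 12.2  23.4 105.9]
106 66 [-10.9 -12.3 106. ] [ 13.   27.3 112. ]
112 30 [-13.7  -7.3 112. ] [ 13.8  18.7 117.9]
118 44 [-17.    3.3 118.1] [ 17.7  17.9 123.9]
```

View pics/s5.png

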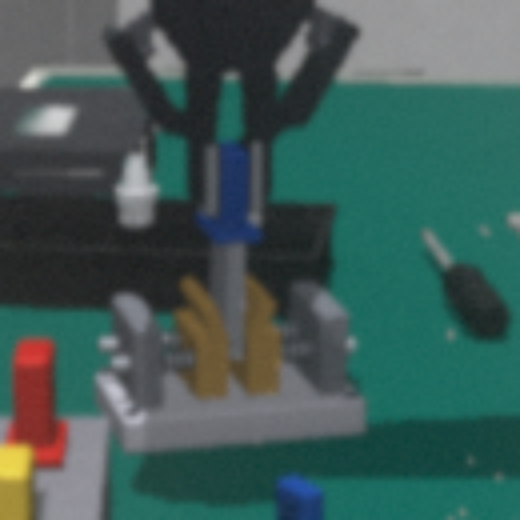

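The blade is between the jaws (about (230,300) in the crop) and upright, with light drag. Continuing.

Call:
move_arm:
  deltas: "0 0 0.2 0 0 0; 0 0 0.2 0 0 0; 0 0 0.2 0 0 0; 0 0 0.2 0 0 0; 0 0 0.2 0 0 0; 0 0 0.2 0 0 0; 0 0 0.2 0 0 0; 0 0 0 0 0 0"

```text
clock: 15.35
position: [523.2, -166.0, 102.3]
ee_rot: [0.828, -0.56, -0.0, 0.0]
contact_force: [0.6, 0.2, 1.6]
gripper_width: 15.6
```

Call:
move_arm:
  deltas: "0 0 0.1 0 0 0; 0 0 0.1 0 0 0; 0 0 0.1 0 0 0; 0 0 0 0 0 0"

```text
clock: 15.85
position: [523.4, -166.0, 99.6]
ee_rot: [0.828, -0.56, -0.0, -0.0]
contact_force: [0.1, -0.2, 1.8]
gripper_width: 15.5
```

Call:
move_arm:
  deltas: "0 0 0.1 0 0 0; 0 0 0 0 0 0"

```text
clock: 16.1
position: [523.4, -166.0, 98.6]
ee_rot: [0.828, -0.56, -0.0, -0.0]
contact_force: [-0.0, -0.8, 2.4]
gripper_width: 15.4
```

Call:
move_arm:
  deltas: "0 0 0.1 0 0 0; 0 0 0 0 0 0"

```text
clock: 16.35
position: [523.4, -166.0, 97.6]
ee_rot: [0.828, -0.56, 0.0, -0.0]
contact_force: [0.7, 0.1, 2.2]
gripper_width: 14.7
```

Call:
move_arm:
  deltas: "0 0 0.1 0 0 0; 0 0 0 0 0 0"

```text
clock: 16.6
position: [523.4, -166.0, 96.6]
ee_rot: [0.828, -0.56, 0.0, -0.0]
contact_force: [0.8, -0.2, 2.5]
gripper_width: 14.7
```

Call:
move_arm:
  deltas: "0 0 0.05 0 0 0; 0 0 0 0 0 0"

```text
clock: 16.85
position: [523.4, -166.0, 96.2]
ee_rot: [0.828, -0.56, 0.0, -0.0]
contact_force: [-0.0, -0.7, 2.9]
gripper_width: 15.6
```

Call:
move_arm:
  deltas: "0 0 0.05 0 0 0; 0 0 0 0 0 0"

```text
clock: 17.1
position: [523.4, -166.1, 95.9]
ee_rot: [0.828, -0.56, 0.0, -0.0]
contact_force: [-0.7, 0.7, 3.6]
gripper_width: 15.5
```

Call:
move_arm:
  deltas: "0 0 0.05 0 0 0; 0 0 0 0 0 0"

```text
clock: 17.35
position: [523.5, -166.1, 95.9]
ee_rot: [0.829, -0.56, 0.0, 0.0]
contact_force: [-1.1, -0.5, 7.0]
gripper_width: 15.0
```

Call:
move_arm:
  deltas: "0 0 0.05 0 0 0; 0 0 0 0 0 0"

```text
clock: 17.6
position: [523.5, -166.1, 95.8]
ee_rot: [0.829, -0.56, 0.0, 0.0]
contact_force: [-1.9, 0.7, 9.4]
gripper_width: 15.2
```

Call:
move_arm:
  deltas: "0 0 0.05 0 0 0; 0 0 0 0 0 0"

```text
clock: 17.85
position: [523.5, -166.1, 95.8]
ee_rot: [0.829, -0.56, 0.0, 0.0]
contact_force: [-2.7, 1.8, 12.5]
gripper_width: 15.3
```

Firm stop: z holds at 95.8 while the force climbs to 12.5 N. I ease off 1.5 mm of command and release.

Call:
move_arm:
  deltas: "0 0 -0.1 0 0 0; 0 0 -0.05 0 0 0; 0 0 0 0 0 0"

```text
clock: 18.23
position: [523.4, -166.1, 95.8]
ee_rot: [0.829, -0.56, 0.0, 0.0]
contact_force: [-1.1, -0.1, 5.0]
gripper_width: 15.1
```

Call:
move_arm:
  deltas: "0 0 0 0 0 0; 0 0 0 0 0 0; 0 0 0 0 0 0; 0 0 0 0 0 0; 0 0 0 0 0 0; 0 0 0 0 0 0"
  grip: 6

```text
clock: 18.98
position: [523.4, -166.0, 95.7]
ee_rot: [0.828, -0.56, 0.0, -0.0]
contact_force: [0.2, 0.6, 0.6]
gripper_width: 60.1
```

Call:
move_arm:
  deltas: "0 0 -0.5 0 0 0; 0 0 -1 0 0 0; 0 0 -2 0 0 0; 0 0 -2 0 0 0; 0 0 -2 0 0 0; 0 0 -2 0 0 0; 0 0 -2 0 0 0; 0 0 -1 0 0 0; 0 0 0 0 0 0"

```text
clock: 20.1
position: [523.6, -166.0, 221.6]
ee_rot: [0.828, -0.56, 0.001, -0.001]
contact_force: [0.6, -0.3, 0.5]
gripper_width: 60.1
```

```bash
python3 - <<'E'
from bench import eyes
from h import *
p=eyes.get_image("side"); cv2.imwrite("pics/s6.png",cv2.resize(p["pixels"][60:280,220:420],None,fx=2.7,fy=2.7))
W=world(p);a=np.radians(22); L=(W-[523.5,-165.3,0])
l=np.stack([L[...,0]*np.cos(a)+L[...,1]*np.sin(a),-L[...,0]*np.sin(a)+L[...,1]*np.cos(a),L[...,2]],-1)
for z in range(76,136,4):
    r=(abs(l[...,0])<18)&(abs(l[...,1])<30)&(abs(l[...,2]-z-2)<2)
    q=l[r]
    if len(q)>3: print(z,len(q),q.min(0).round(1),q.max(0).round(1))
E
```

```text
76 12 [-4.3  1.7 76.1] [ 4.8 20.6 79.4]
80 7 [-9.7 16.7 80.3] [ 2.4 21.  84. ]
84 31 [-10.4 -22.4  84.3] [12.8 25.9 88. ]
88 47 [-12.8 -18.1  88.2] [12.5 25.5 91.5]
92 20 [-7.  -5.4 92.2] [ 8.2 18.1 96. ]
96 18 [ -7.1 -11.4  96.2] [ 7.5 17.4 99.9]
100 19 [ -6.7  -4.9 100.1] [  8.5  18.1 103.8]
104 19 [ -7.1  -6.4 104.1] [  7.7  18.4 107.8]
108 18 [ -6.8  -3.7 108. ] [  8.   18.5 111.9]
112 16 [ -4.8  -9.5 112. ] [  8.5  20.8 115.9]
116 20 [ -6.   -6.6 116. ] [  7.7  21.7 119.9]
120 19 [ -5.9  -5.2 120.1] [  8.1  18.5 123.7]
124 22 [ -7.4 -12.1 124. ] [  8.1  19.  127.7]
128 27 [ -6.4 -14.1 128. ] [  7.2  14.9 130.5]
```

View pics/s6.png

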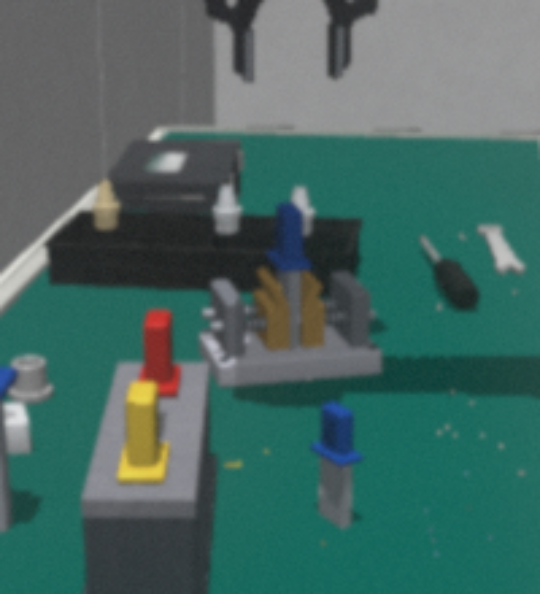

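The picture shows the blue blade standing upright between the jaws (grip at about (290,235)), with the fingers clear above. Its top is at z≈130, so the lower end is at about 20, on the floor of the gap. The red and yellow blades are still in the rack.

```bash
python3 -c "
from bench import arm; print(arm.job_done())"
```

```text
the job is handed in; nothing more can be done
None
```

The blue blade is standing upright in the gap, released, with its lower end on the floor. I handed the job in at about 20 s of the 42 s allowed. It gave no verdict.

- **Blade choice:** I took the middle-sized blue blade from the rack and lifted it straight out. I raised it a further 40 mm so that it cleared the red grip on the way across.
- **Drag:** Going down, the measured upward force was about 1–5 N. That is partly below the 4–9 N given, probably because the blade's own weight, about 1.2 N, offsets some of it.
- **Firm stop:** The tool stopped at z = 95.8 mm while the force rose to 12.5 N, far under the 90 N limit. I eased off before opening the fingers.
- **Final position:** The grip top measured about 130 mm, which puts the lower end at about 20 mm. Across the gap, the blade was centred to within about 1 mm.
- **Disagreement along the gap:** The last side picture read about 2–3 mm to one side. The tool reading and earlier top picture gave roughly 0–1 mm. Either is well inside the 15 mm allowed.
- **Other blades:** In the last picture, the red and yellow blades hang in the rack and look undisturbed. I did not measure them again.

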